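# Shut off the airbrush air at the bench air box

## Robot

A 6-joint arm with a two-finger parallel gripper is mounted at the origin on the work surface. World frame = base frame: x ahead of the robot, y to its left, z up, the work surface at z = 0. Lengths are in m, angles in degrees, forces in N, time in s.
With the tool pointing down it reaches from about 0.35 to 0.875 m from the base axis. Payload 4.2 kg.
Tool frame: the origin (TCP) lies at the very end of the fingers, on their centre line; the grasp point (between the pads) lies 19 mm behind it (r.grip_point_offset is the distance from the TCP to the grasp point, in m); z points along the fingers, y is the line along which they close (so a half turn about z gives the same grasp; the last joint's range is limited). The gripper opens to 87 mm and grips with 3 to 60 N. Pads are 19 mm wide; open, the fingers measure 117 mm over their backs; the gripper's body (75 mm by 190 mm) begins 51 mm behind the grasp point.
Start: joints at [-62.074, 22.042, 0.453, 0, -68.411, -14.817], TCP at [0.142, -0.609, 0.223] pointing down, gripper open.
Joint ranges: [-179.83, 179.83], [-69.29, 118.12], [-61.27, 80.66], [-181.25, 117.63], [-171.15, -9.14], [-177.46, 177.46]. Speed limits (degrees/s): [159.86, 159.86, 180, 180, 180, 180].

## Interface

Orientations are given as a 3x3 rotation matrix whose columns are the frame's x, y, z axes.
In Python, from station import r gives the robot as it stands.
- The arm moves only by the tool move_arm, never from a script. Its argument "series" is a list of rows, each a list of 3 entries, a list of its own where there are three numbers: the turn, a rotation vector about the tool's x, y, z as a fraction of full scale, then the shift along the tool's x, y, z as a fraction of full scale, then the opening, from 0 (shut) to 1 (fully open). A call has 1 to 12 rows; each row shifts and turns the commanded pose from where the row before left it, along the tool's axes as they then stand; what a row does not reach is not made up. Full scale, the value 1, is 0.5 m for a shift and 0.1 rad for a turn. A row lasts 1/10 s, in which the tool goes at most 50 mm and 8.59 degrees, less where a joint would pass 70% of its speed; a pose out of reach is approached as far as the arm can. A call with a number of a shift or a turn outside -1 to 1 is refused whole. A call with a gripper value outside its range is refused whole. The fingers move at their own pace and stop on an object; the grip force is fixed at half the most. Time passes only in rows, so rows that do not move let the fingers close. It gives the time, the measured TCP pose, the force, the opening and the grip force at its end, in the units of the state.
- r.sense(): the state, without advancing time (a new reading comes with each control period).
- r.capture(name): name is "scene" or "top" or "wrist"; returns a dict with "img" (384x512x3 uint8, red, green, blue), "fx", "fy", "cx", "cy" (pixels), "k1" (the pictures are not rectified: a ray, as slopes to the right and down, at radius r is drawn at 1 + k1 r^2 times it, then the intrinsics apply), "origin" and "orientation" of the camera in the world. Camera axes: x right, y up, looking along -z (the intrinsics and any distortion apply to the point x, -y, -z); pixel columns grow to the right and rows downward; lengths in m; the calibration is good to about 2 mm. A picture is of the moment at which its call begins. There is no depth.
- r.finish_job(): hands the job in; it is judged then, once.
Trained networks look in the newest picture that a camera, given by its name, has taken for a name from the list of things; names that differ only in an ending like _2 or _b are one class to them, and where a whole thing is asked for, a point or a joint stands for the part that bears it (a point fixed in the world has none). Each returns a list of dicts, best first, with "score" (0 to 1); they miss things now and then, are a little off and sometimes report something else, mostly with a low value. They report only what shows in the picture. A call takes as long as a camera call.
- r.cut_out(target, camera): "pixels" (384x512 bool, what is visible of it) and "centre" ([column, row] in pixels, amid what is visible of it).
- r.pinpoint(target, camera): "centre" ([column, row] in pixels: a listed point, or the origin of a listed thing).
The state is a dict: "time_s": time; "joints": joint angles; "joint_velocities": joint speeds; "effort": joint torques, N m; "tcp_pos": TCP position; "ee_rot": TCP orientation; "wrist_force": force on the tool from outside, world axes, zero at the start; "moment": the same for the moment, N m; "gripper_width": opening from 0.0 (shut) to 1.0 (fully open); "gripper_force": force on a finger pad.
Only numpy, scipy, OpenCV 4.12 (cv2) and the standard library are available. Lean on these libraries where they do the work, as an engineer would, in place of code of your own. Each camera call takes 0.05 s, during which the arm holds its last target. There are 200 camera calls.

## Task

On the fly-tying bench, push the sliding cover of the grey air box all the way open by its black tab, then push the red valve handle that it hid round clockwise until it is fully shut. Only push with the fingers: do not pinch the tab or the handle. Leave the blue handle as it is and do not disturb the bottle, the thread spool and the steel cup beside the box.

Things in the scene. Friction and masses are not known exactly. Their poses are not given: they have to be found in the camera images.
- airbox: Fixed grey box, 270 (x) x 290 (y) mm; it stays put. Origin: centre of its underside, on the table; its x points away from the robot, its y to the left, turned with its yaw. Walls 10 mm thick, 56 mm high; a dark rail 10 mm wide on both x edges reaches 64 mm. The -y half is a solid deck 56 mm high, the +y half an open-topped bay with two valves under the cover.
- bay (a point): Centre of the bay's floor, 8 mm above the table. The bay inside measures 250 (x) x 135 (y) mm: box x -125 to +125, y 0 to +135 mm.
- cover (a joint): Aluminium cover, m: 0 = bay shut, 0.135 = fully open over the deck (stop); it may start up to 0.02 ajar. Grows as it slides along the box's -y. Plate 246 (x) x 146 (y) x 6 mm, top 63 mm above the table, centred at box x 0, y +70.5 mm at joint 0. Slides only, cannot be lifted, stays where left; takes 2.5 N to move, plus about 1 N per 0.1 m/s.
- tab_top (a point): Top centre of the cover's upright black tab, 87 mm above the table. The tab stands at the plate's centre, 64 mm long along the box's x, 16 mm thick along the box's y, 24 mm high above the plate, with rubber faces on both long sides: push on the +y one. Pressing on both at once is a pinch.
- red_handle (a joint): Red quarter-turn handle, rad: 0 = open, pointing along the box's +y; 1.571 = shut (stop), pointing along the box's +x. Grows clockwise seen from above, about an upright axis. Stays where left; takes 0.12 N m to turn (about 3 N at red_tip). Starts anywhere from 0 to 0.45. To shut it push on the bar's side that faces the box's -x at 0 (+y at 1.571); pressing on both sides at once is a pinch.
- red_pivot (a point): On the red handle's axis, 43 mm above the table (half-way up its bar). The valve stands in the bay at box y +40 mm and x -50 or +50 mm; the blue one has the other place. Hub radius 12 mm round the axis.
- red_tip (a point): On the red handle's bar, 45 mm from the axis, 43 mm above the table. The bar ends 58 mm from the axis, is 12 mm wide, 14 mm high (36 to 50 mm above the table). Fingertips beside it may go down to 34 mm: only a brass pipe along y lies lower (top at 29 mm; 36 mm within 17 mm of the axis).
- blue_handle (a joint): Blue handle of the other valve, like the red one in all respects; to be left alone.
- blue_pivot (a point): On the blue handle's turning axis, 43 mm above the table.
- blue_tip (a point): On the blue handle's bar, 45 mm from its axis, 43 mm above the table.
- lacquer_mid (a point): Centre of the loose amber glass lacquer bottle with white cap, 34 mm across, 72 mm tall. Beside the box on the left or right.
- spool_mid (a point): Centre of the loose wooden thread spool with green thread, 36 mm across, 45 mm tall. Beside the box on the other side.
- beads_mid (a point): Centre of the loose open steel bead cup, 52 mm across, 40 mm tall. Beyond the box.

How it is judged (in metres and radians):
On the way, in this order (a step that is already met when the one before it is completed fails the run):
1. the cover is slid open (within 15 mm of its stop) (value of joint cover above 0.12 m), for 0.2 s.
2. the red handle is shut (within 0.09 rad of its stop) (value of joint red_handle above 1.48 rad), for 0.2 s.
At the end, for the whole second after the job is handed in: The cover is within 15 mm of fully open (joint above 0.12 m), the red handle within 0.09 rad of its shut stop (above 1.48 rad), the blue handle's tip site within 8 mm of where it began, and bottle, spool and cup within 15 mm of where they stood (value of joint cover above 0.12 m and value of joint red_handle above 1.48 rad and distance of blue_tip from where it was at the start of the episode below 0.008 m and distance of each of lacquer_mid, spool_mid, beads_mid from where it was at the start of the episode below 0.015 m); the robot touches nothing.
It fails at once if the blue handle is moved (its tip site by more than 8 mm) (distance of blue_tip from where it was at the start of the episode above 0.008 m).
It fails at once if the bottle, the spool or the cup is moved, lifted or knocked (more than 15 mm) (distance of any of lacquer_mid, spool_mid, beads_mid from where it was at the start of the episode above 0.015 m).
It fails at once if the tab is pinched (over 2 N on both faces at once) (contact force between the fingers and cover_c2 above 2 N and contact force between the fingers and cover_c3 above 2 N).
It fails at once if the red handle is pinched (over 2 N on both side faces at once) (contact force between the fingers and red_handle_c2 above 2 N and contact force between the fingers and red_handle_c3 above 2 N).
It also fails if it takes over 45 s, if anything falls off the work surface, if the arm or the gripper's body presses on something with over 40 N, if the wrist force passes 120 N, or if a joint passes its speed limit or range.

## Working session

There is one attempt and no reset: what is moved stays moved. The work goes in short steps, Python scripts to look and compute and a tool call to move; the robot and the scene stay as the last step left them, time stands still between calls to the robot, and variables do not carry over. Pictures are saved under pics/ and viewed, at most 10 in all, crops included, and the job is handed in when it is done.

Besides the shell and the picture viewer there is one more tool, called by a JSON object that holds its "op" and its "data", one argument or row to a line. move_arm: Moves the arm, as the interface text tells. Its arguments: {"type":"object","properties":{"series":{"type":"array"}},"required":["series"]}

```bash
mkdir -p pics; cat > h.py <<'E'
import numpy as np, cv2
from station import r
def ray(c,px):
    x=(px[0]-c["cx"])/c["fx"]; y=(px[1]-c["cy"])/c["fy"]
    rd=np.hypot(x,y); s=rd
    for _ in range(30): s=rd/(1+c["k1"]*s*s)
    k=s/rd if rd>0 else 1
    d=np.array(c["orientation"])@np.array([x*k,-y*k,-1]); return np.array(c["origin"]),d/np.linalg.norm(d)
def atz(c,px,z):
    o,d=ray(c,px); return o+d*(z-o[2])/d[2]
def tri(rays):
    A=np.zeros((3,3));b=np.zeros(3)
    for o,d in rays:
        P=np.eye(3)-np.outer(d,d);A+=P;b+=P@o
    p=np.linalg.solve(A,b); return p,[np.linalg.norm(np.cross(p-o,d)) for o,d in rays]
def proj(c,p):
    q=np.array(c["orientation"]).T@(np.array(p)-c["origin"]); x,y=q[0]/-q[2],-q[1]/-q[2]
    k=1+c["k1"]*(x*x+y*y); return np.array([c["cx"]+c["fx"]*x*k,c["cy"]+c["fy"]*y*k])
E
python3 - <<'E'
from h import *
np.set_printoptions(precision=3,suppress=True)
cs={}
for n in("scene","top"):
    c=cs[n]=r.capture(n); print(n,c["origin"],c["fx"],c["k1"])
    cv2.imwrite(f"pics/{n}0.png",c["img"][:,:,::-1])
for t in("tab_top","airbox","bay","lacquer_mid","spool_mid","beads_mid","cover","red_tip","blue_tip"):
    rs=[]
    for n in cs:
        p=r.pinpoint(t,n)
        if p: rs.append(ray(cs[n],p[0]["centre"])); print(t,n,p[0]["score"],np.array(p[0]["centre"]))
    if len(rs)==2: print("  ",tri(rs))
cv2.imwrite("pics/both.png",np.hstack([cv2.resize(cs[n]["img"],(400,300)) for n in cs])[:,:,::-1])
s=r.sense();print(s["tcp_pos"],s["ee_rot"],s["gripper_width"],s["time_s"])
E
```

```text
scene [0.784 0.357 0.73 ] 366.8314097874108 -0.0083423732599527
top [0.508 0.022 0.752] 360.23206553479474 -1.698743259096052e-05
tab_top scene 0.57 [278.9 174.3]
airbox scene 0.75 [259.4 177.8]
airbox top 0.95 [270.9 221.5]
   (array([ 0.565, -0.023,  0.003]), [np.float64(0.0016802987436999757), np.float64(0.0016802987436998834)])
lacquer_mid scene 0.82 [210.7 110.3]
lacquer_mid top 0.54 [375.8 202.6]
   (array([ 0.596, -0.227,  0.044]), [np.float64(0.004246794411045663), np.float64(0.004246794411045633)])
spool_mid scene 0.65 [329.6 234.5]
spool_mid top 0.85 [175.4 259.8]
   (array([ 0.492,  0.171, -0.001]), [np.float64(0.0028686685431619273), np.float64(0.002868668543161987)])
beads_mid scene 0.98 [218.4 250. ]
beads_mid top 0.77 [210.9 150. ]
   (array([0.72 , 0.099, 0.012]), [np.float64(0.0024395165416579), np.float64(0.0024395165416578935)])Traceback (most recent call last):
  File "<stdin>", line 10, in <module>
ValueError: it knows: airbox, bay, beads_mid, blue_pivot, blue_tip, lacquer_mid, red_pivot, red_tip, spool_mid, tab_top
```

View pics/top0.png

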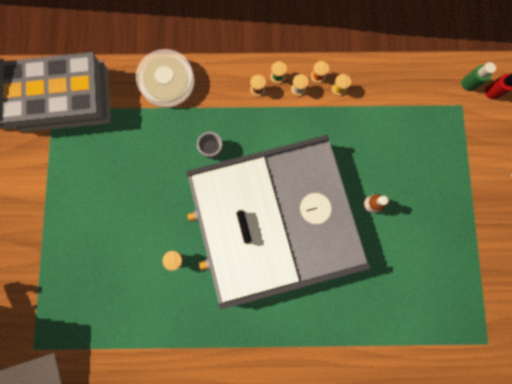

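View pics/scene0.png

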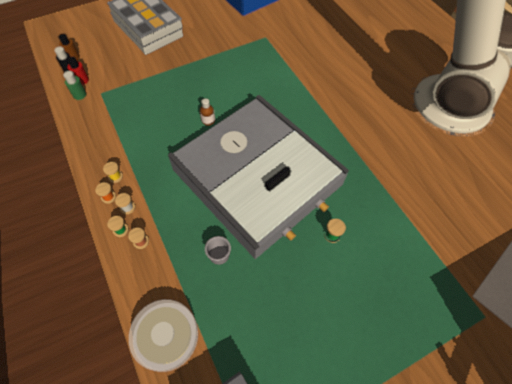

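The top view shows the box turned with its deck to the right and the white cover to the left, with the tab at about (244,227). The bottle is at (376,203), the spool at (173,261) and the cup at (210,145). Next I'll fit the cover plate for a precise pose.

```bash
python3 - <<'E'
from h import *
np.set_printoptions(precision=4,suppress=True)
c=r.capture("top"); img=c["img"]
m=(img.min(2)>150).astype(np.uint8); m=cv2.morphologyEx(m,cv2.MORPH_OPEN,np.ones((3,3)))
n,l,st,ce=cv2.connectedComponentsWithStats(m); 
k=l[225,220]; cn=max(cv2.findContours((l==k).astype(np.uint8),0,1)[0],key=cv2.contourArea)
pts=np.array([atz(c,p[0],.063)[:2] for p in cn],np.float32)
(rc,sz,a)=cv2.minAreaRect(pts); print("cover",rc,sz,a)
print(cv2.boxPoints((rc,sz,a)))
cs=r.capture("scene")
d=((img.max(2)<60)).astype(np.uint8); n,l,st,ce=cv2.connectedComponentsWithStats(d); k=l[227,243]; print(k,st[k],ce[k], "tab top-ish",atz(c,ce[k],.087))
ray_t=ray(c,ce[k])
# box corners z=.064
for p in((188,173),(327,139),(368,268),(221,305)): print(atz(c,p,.064))
p=r.pinpoint("tab_top","scene")[0]["centre"];print(p,atz(cs,p,.087),tri([ray_t,ray(cs,p)]))
p=r.pinpoint("tab_top","top");print(p)
for n,cc in(("top",c),("scene",cs)):
  for t,z in(("lacquer_mid",.036),("spool_mid",.0225),("beads_mid",.02)):
    q=r.pinpoint(t,n); print(n,t,q and atz(cc,q[0]["centre"],z))
s=r.sense();print(s["tcp_pos"],s["ee_rot"],s["gripper_width"],s["time_s"])
E
```

```text
cover (0.5519313812255859, 0.03246408700942993) (0.2463831901550293, 0.14867067337036133) 14.301871299743652
[[ 0.4142  0.0741]
 [ 0.4509 -0.07  ]
 [ 0.6897 -0.0091]
 [ 0.6529  0.1349]]
28 [238 212  13  31 191] [244.089  226.6021] tab top-ish [0.5511 0.0304 0.087 ]
[0.6578 0.1394 0.064 ]
[ 0.7244 -0.1347  0.064 ]
[ 0.4732 -0.201   0.064 ]
[0.4088 0.0741 0.064 ]
[276.7, 172.8] [0.5519 0.0269 0.087 ] (array([0.552 , 0.0294, 0.0901]), [np.float64(0.0014266298928742505), np.float64(0.001426629892874433)])
[{'centre': [245.8, 223.8], 'score': 0.69}, {'centre': [210.8, 144.4], 'score': 0.69}]
top lacquer_mid [ 0.5994 -0.235   0.036 ]
top spool_mid [0.4894 0.1639 0.0225]
top beads_mid [0.7227 0.1023 0.02  ]
scene lacquer_mid [ 0.5981 -0.2263  0.036 ]
scene spool_mid [0.5005 0.17   0.0225]
scene beads_mid [0.7206 0.1039 0.02  ]
[ 0.1418 -0.6087  0.2226] [[-0.9739 -0.2268 -0.    ]
 [-0.2268  0.9739 -0.    ]
 [ 0.     -0.     -1.    ]] 0.9992281497324477 1.2
```

{"op": "move_arm", "data": {
  "series": [
    [[0, 0, 0], [-0.05, 0.053, 0], 0],
    [[0, 0, 0], [-0.054, 0.058, 0], 0],
    [[0, 0, 0], [-0.054, 0.058, 0], 0],
    [[0, 0, 0], [-0.054, 0.058, 0], 0],
    [[0, 0, 0], [-0.054, 0.058, 0], 0],
    [[0, 0, 0], [-0.054, 0.058, 0], 0],
    [[0, 0, 0], [-0.054, 0.058, 0], 0],
    [[0, 0, 0], [-0.054, 0.058, 0], 0],
    [[0, 0, 0], [-0.054, 0.058, 0], 0],
    [[0, 0, 0], [-0.054, 0.058, 0], 0],
    [[0, 0, 0], [-0.054, 0.058, 0], 0],
    [[0, 0, 0], [-0.054, 0.058, 0], 0]
  ]
}}

```text
time_s: 2.4
tcp_pos: [0.3776, -0.1977, 0.223]
ee_rot: [[-0.974, -0.227, 0.001], [-0.227, 0.974, -0.0], [-0.001, -0.0, -1.0]]
wrist_force: [1.4, -0.2, -0.3]
gripper_width: 0.029
gripper_force: 0.0
```

{"op": "move_arm", "data": {
  "series": [
    [[0, 0, 0], [-0.054, 0.058, 0], 0],
    [[0, 0, 0], [-0.054, 0.058, 0], 0],
    [[0, 0, 0], [-0.054, 0.058, 0], 0],
    [[0, 0, 0], [-0.054, 0.058, 0], 0],
    [[0, 0, 0], [-0.054, 0.058, 0], 0],
    [[0, 0, 0], [-0.054, 0.058, 0], 0],
    [[0, 0, 0], [-0.054, 0.058, 0], 0],
    [[0, 0, 0], [-0.054, 0.058, 0], 0],
    [[0, 0, -0.21], [0, 0, 0], 0],
    [[0, 0, 0], [0, 0, 0], 0]
  ]
}}

```text
time_s: 3.4
tcp_pos: [0.5347, 0.0764, 0.2221]
ee_rot: [[-0.969, -0.249, -0.001], [-0.249, 0.969, -0.0], [0.001, -0.0, -1.0]]
wrist_force: [-0.1, 0.1, -0.7]
gripper_width: 0.006
gripper_force: 0.0
```

```bash
cat > st.py <<'E'
from h import *
np.set_printoptions(precision=4,suppress=True)
B=np.array([.566,-.0306]); a=np.radians(14.3); u=np.array([np.cos(a),np.sin(a)]); v=np.array([-u[1],u[0]])
def box(p): d=np.array(p)[:2]-B; return np.array([d@u,d@v])
def st():
    s=r.sense(); R=np.array(s["ee_rot"]); print("tcp",np.array(s["tcp_pos"]),"box",box(s["tcp_pos"]),"yhead",np.degrees(np.arctan2(R[1,1],R[0,1])),"F",np.array(s["wrist_force"]),"w",s["gripper_width"],s["time_s"])
E
python3 - <<'E'
from st import *
st()
c=r.capture("wrist"); cv2.imwrite("pics/w1.png",c["img"][:,:,::-1])
t=r.pinpoint("tab_top","wrist"); print(t)
for q in t: print(atz(c,q["centre"],.087),box(atz(c,q["centre"],.087)))
E
```

```text
tcp [0.5347 0.0764 0.2221] box [-0.0039  0.1114] yhead 104.39891753544512 F [-0.1324  0.1027 -0.7169] w 0.006366473392480254 3.4
[{'centre': [205.5, 190.4], 'score': 0.87}]
[0.5552 0.0316 0.087 ] [0.0049 0.0629]
```

View pics/w1.png

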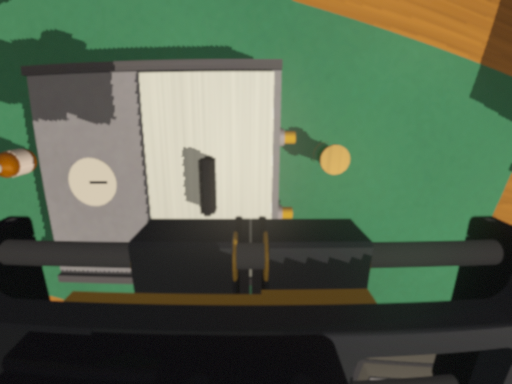

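The wrist view shows the tab at (207,185), which matches the network. The closed fingers are on its +y side with about 25 mm of gap. I'll lower and push.

{"op": "move_arm", "data": {
  "series": [
    [[0, 0, 0], [0, 0, 0.06], 0],
    [[0, 0, 0], [0, 0, 0.06], 0],
    [[0, 0, 0], [0, 0, 0.06], 0],
    [[0, 0, 0], [0, 0, 0.06], 0],
    [[0, 0, 0], [0, 0, 0.04], 0],
    [[0, 0, 0], [0, 0, 0.02], 0],
    [[0, 0, 0], [0, 0, 0], 0],
    [[0, 0, 0], [0, -0.02, 0], 0],
    [[0, 0, 0], [0, -0.02, 0], 0],
    [[0, 0, 0], [0, -0.02, 0], 0],
    [[0, 0, 0], [0, -0.02, 0], 0],
    [[0, 0, 0], [0, -0.02, 0], 0]
  ]
}}

```text
time_s: 4.7
tcp_pos: [0.548, 0.0269, 0.0734]
ee_rot: [[-0.969, -0.247, 0.002], [-0.247, 0.969, 0.001], [-0.002, 0.0, -1.0]]
wrist_force: [0.2, 3.0, 1.9]
gripper_width: 0.008
gripper_force: 1.7
```

{"op": "move_arm", "data": {
  "series": [
    [[0, 0, 0], [0, -0.02, 0], 0],
    [[0, 0, 0], [0, -0.02, 0], 0],
    [[0, 0, 0], [0, -0.02, 0], 0],
    [[0, 0, 0], [0, -0.02, 0], 0],
    [[0, 0, 0], [0, -0.02, 0], 0],
    [[0, 0, 0], [0, -0.02, 0], 0],
    [[0, 0, 0], [0, -0.02, 0], 0],
    [[0, 0, 0], [0, -0.02, 0], 0],
    [[0, 0, 0], [0, 0, 0], 0]
  ]
}}

```text
time_s: 5.6
tcp_pos: [0.5662, -0.052, 0.0721]
ee_rot: [[-0.969, -0.246, -0.002], [-0.246, 0.969, -0.001], [0.003, -0.0, -1.0]]
wrist_force: [-0.4, -0.1, -0.1]
gripper_width: 0.008
gripper_force: 0.0
```

```bash
python3 - <<'E'
from st import *
st()
E
```

```text
tcp [ 0.5662 -0.052   0.0721] box [-0.0051 -0.0208] yhead 104.21794790915769 F [-0.3661 -0.1401 -0.07  ] w 0.008092902060233132 5.6
```

{"op": "move_arm", "data": {
  "series": [
    [[0, 0, 0], [0, -0.015, 0], 0],
    [[0, 0, 0], [0, -0.015, 0], 0],
    [[0, 0, 0], [0, -0.01, 0], 0],
    [[0, 0, 0], [0, -0.006, 0], 0]
  ]
}}

```text
time_s: 6.0
tcp_pos: [0.5714, -0.0731, 0.0719]
ee_rot: [[-0.969, -0.247, -0.003], [-0.247, 0.969, -0.0], [0.003, 0.001, -1.0]]
wrist_force: [-2.5, 2.6, 0.0]
gripper_width: 0.007
gripper_force: 1.4
```

```bash
python3 - <<'E'
from st import *
st()
E
```

```text
tcp [ 0.5714 -0.0731  0.0719] box [-0.0053 -0.0425] yhead 104.27244327319526 F [-2.5395  2.5696  0.0089] w 0.006749948405789019 6.0
```

{"op": "move_arm", "data": {
  "series": [
    [[0, 0, 0], [0, -0.005, 0], 0],
    [[0, 0, 0], [0, -0.005, 0], 0],
    [[0, 0, 0], [0, 0, 0], 0]
  ]
}}

```text
time_s: 6.3
tcp_pos: [0.5739, -0.0776, 0.0725]
ee_rot: [[-0.969, -0.247, 0.0], [-0.247, 0.969, -0.0], [-0.0, -0.0, -1.0]]
wrist_force: [-1.3, 1.5, -0.6]
gripper_width: 0.002
gripper_force: 0.8
```

```bash
python3 - <<'E'
from st import *
st()
E
```

```text
tcp [ 0.5739 -0.0776  0.0725] box [-0.0039 -0.0475] yhead 104.30863915106336 F [-1.3297  1.4937 -0.5823] w 0.0019833380394338497 6.3
```

{"op": "move_arm", "data": {
  "series": [
    [[0, 0, 0], [0, -0.006, 0], 0],
    [[0, 0, 0], [0, -0.006, 0], 0],
    [[0, 0, 0], [0, 0, 0], 0]
  ]
}}

```text
time_s: 6.6
tcp_pos: [0.5741, -0.0779, 0.0725]
ee_rot: [[-0.969, -0.247, -0.002], [-0.247, 0.969, 0.007], [0.0, 0.007, -1.0]]
wrist_force: [-8.7, 23.4, 5.4]
gripper_width: 0.004
gripper_force: 12.0
```

```bash
python3 - <<'E'
from st import *
st()
E
```

```text
tcp [ 0.5741 -0.0779  0.0725] box [-0.0039 -0.0478] yhead 104.27446141242403 F [-8.7119 23.4184  5.436 ] w 0.004111428982646309 6.6
```

The force rise marks the stop. I'll back off, lift, and look into the bay.

{"op": "move_arm", "data": {
  "series": [
    [[0, 0, 0], [0, 0.03, 0], 0],
    [[0, 0, 0], [0, 0.03, -0.03], 0],
    [[0, 0, 0], [0, 0.03, -0.07], 0],
    [[0, 0, 0], [0.02, 0.03, -0.07], 0],
    [[0, 0, 0], [0.04, 0.03, -0.07], 0],
    [[0, 0, 0], [0.05, 0.03, -0.06], 0],
    [[0, 0, 0], [0.05, 0.03, -0.02], 0],
    [[0, 0, 0], [0, 0, 0], 0],
    [[0, 0, 0], [0, 0, 0], 0]
  ]
}}

```text
time_s: 7.5
tcp_pos: [0.4723, -0.001, 0.2344]
ee_rot: [[-0.969, -0.248, 0.004], [-0.248, 0.969, 0.001], [-0.004, -0.001, -1.0]]
wrist_force: [0.5, 0.6, 0.1]
gripper_width: 0.004
gripper_force: 0.0
```

```bash
python3 - <<'E'
from st import *
st()
cs={}
for n in("wrist","scene"):
  c=cs[n]=r.capture(n); cv2.imwrite(f"pics/{n}2.png",c["img"][:,:,::-1])
for t in("tab_top","red_pivot","red_tip","blue_pivot","blue_tip"):
  rs=[]
  for n in cs:
    q=r.pinpoint(t,n)
    if q: p=atz(cs[n],q[0]["centre"],.087 if t[0]=="t" else .043); rs.append(ray(cs[n],q[0]["centre"])); print(t,n,q[0]["score"],q[0]["centre"],p,box(p))
  if len(rs)==2: x=tri(rs);print("   tri",x[0],box(x[0]),x[1][0])
E
```

```text
tcp [ 0.4723 -0.001   0.2344] box [-0.0835  0.0518] yhead 104.37046123507349 F [0.4631 0.597  0.1298] w 0.004080497617026745 7.5
tab_top scene 0.86 [240.5, 137.4] [ 0.5784 -0.0882  0.087 ] [-0.0022 -0.0588]
red_pivot wrist 0.6 [270.3, 209.3] [0.5147 0.0368 0.043 ] [-0.0331  0.0779]
red_pivot scene 0.82 [253.0, 189.8] [0.6023 0.0189 0.043 ] [0.0474 0.039 ]
   tri [ 0.5613  0.0206 -0.0099] [0.0081 0.0508] 0.03826768346528603
red_tip scene 0.48 [260.0, 211.2] [0.6126 0.0708 0.043 ] [0.0702 0.0867]
blue_pivot wrist 0.85 [243.4, 199.6] [ 0.5106 -0.0005  0.043 ] [-0.0463  0.0428]
blue_pivot scene 0.8 [286.7, 164.8] [ 0.5059 -0.0039  0.043 ] [-0.0516  0.0407]
   tri [ 0.5086 -0.0008  0.0493] [-0.0483  0.0431] 0.00015784050608567016
blue_tip wrist 0.64 [271.8, 207.3] [0.5116 0.0379 0.043 ] [-0.0358  0.0798]
blue_tip scene 0.76 [294.9, 181.8] [0.5119 0.0424 0.043 ] [-0.0344  0.0841]
   tri [0.5115 0.0396 0.0397] [-0.0354  0.0815] 0.0015726903821668826
```

View pics/wrist2.png

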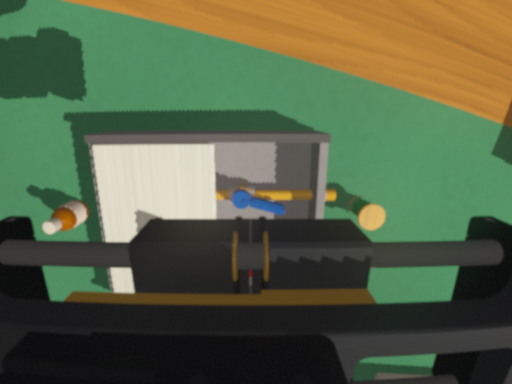

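View pics/scene2.png

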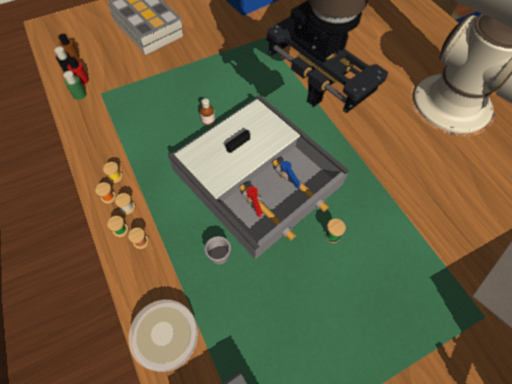

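The scene view shows the cover fully over the deck. The red valve is at (253,190), on the far side at box x +50, with its tip at (260,211), about 0.45 rad. The blue valve is on the near side at (287,165). I'll bring the fingers down between the two bars, on red's -x side.

{"op": "move_arm", "data": {
  "series": [
    [[0, 0, 0], [-0.05, 0.014, 0], 0],
    [[0, 0, 0], [-0.06, 0.016, 0], 0],
    [[0, 0, 0], [-0.06, 0.016, 0], 0],
    [[0, 0, 0], [-0.05, 0.016, 0], 0],
    [[0, 0, 0], [-0.007, 0.004, 0], 0],
    [[0, 0, 0], [0, 0, 0], 0],
    [[0, 0, 0], [0, 0, 0.07], 0],
    [[0, 0, 0], [0, 0, 0.08], 0],
    [[0, 0, 0], [0, 0, 0.05], 0],
    [[0, 0, 0], [0, 0, 0.01], 0],
    [[0, 0, 0], [0, 0, 0], 0]
  ]
}}

```text
time_s: 9.2
tcp_pos: [0.5731, 0.0583, 0.1277]
ee_rot: [[-0.969, -0.247, -0.001], [-0.247, 0.969, -0.001], [0.001, -0.001, -1.0]]
wrist_force: [-0.3, -0.2, 1.0]
gripper_width: 0.008
gripper_force: 0.0
```

```bash
python3 - <<'E'
from st import *
st()
c=r.capture("scene"); cv2.imwrite("pics/s3.png",cv2.resize(c["img"][80:300,130:420],None,fx=2.5,fy=2.5)[:,:,::-1])
E
```

```text
tcp [0.5731 0.0583 0.1277] box [0.0289 0.0844] yhead 104.31218360936776 F [-0.3183 -0.1649  0.9794] w 0.00816120974733979 9.2
```

View pics/s3.png

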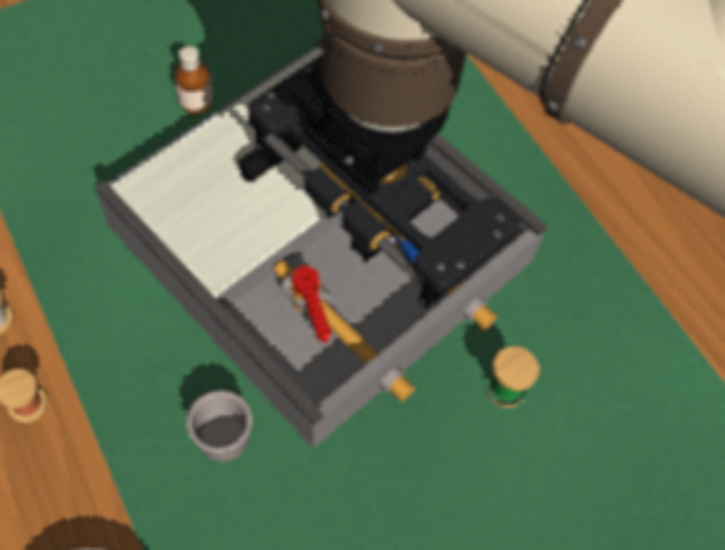

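The crop shows red clear at (306,275)–(322,335), with the fingers on its -x side between it and blue. I'll go down the rest of the way.

{"op": "move_arm", "data": {
  "series": [
    [[0, 0, 0], [0, 0, 0.05], 0],
    [[0, 0, 0], [0, 0, 0.05], 0],
    [[0, 0, 0], [0, 0, 0.04], 0],
    [[0, 0, 0], [0, 0, 0.02], 0],
    [[0, 0, 0], [0, 0, 0.01], 0],
    [[0, 0, 0], [0, 0, 0], 0]
  ]
}}

```text
time_s: 9.85
tcp_pos: [0.5743, 0.059, 0.0433]
ee_rot: [[-0.969, -0.247, 0.001], [-0.247, 0.969, 0.0], [-0.001, -0.0, -1.0]]
wrist_force: [-1.1, 0.2, -0.6]
gripper_width: 0.004
gripper_force: 0.0
```

```bash
python3 - <<'E'
from st import *
st()
E
```

```text
tcp [0.5743 0.059  0.0433] box [0.0302 0.0848] yhead 104.32581481531011 F [-1.1452  0.2331 -0.6263] w 0.004158298104380572 9.85
```

{"op": "move_arm", "data": {
  "series": [
    [[0, 0, 0], [-0.014, 0.001, 0.004], 0],
    [[0, 0, 0], [-0.014, 0.002, 0], 0],
    [[0, 0, 0], [-0.013, 0.001, 0], 0],
    [[0, 0, 0], [-0.012, -0.005, 0], 0],
    [[0, 0, 0], [-0.011, -0.006, 0], 0],
    [[0, 0, 0], [-0.008, -0.008, 0], 0],
    [[0, 0, 0], [-0.008, -0.008, 0], 0],
    [[0, 0, 0], [-0.005, -0.008, 0], 0],
    [[0, 0, 0], [-0.004, -0.008, 0], 0],
    [[0, 0, 0], [0, 0, 0], 0]
  ]
}}

```text
time_s: 10.85
tcp_pos: [0.6232, 0.0519, 0.0407]
ee_rot: [[-0.969, -0.247, 0.003], [-0.247, 0.969, 0.001], [-0.003, 0.001, -1.0]]
wrist_force: [0.2, 3.4, 0.4]
gripper_width: 0.008
gripper_force: 1.2
```

```bash
python3 - <<'E'
from st import *
st()
c=r.capture("scene"); 
for t in("red_pivot","red_tip","blue_tip"):
  q=r.pinpoint(t,"scene")
  if q: print(t,q[0]["score"],box(atz(c,q[0]["centre"],.043)))
E
```

```text
tcp [0.6232 0.0519 0.0407] box [0.0758 0.0658] yhead 104.32669660001774 F [0.1959 3.4016 0.3785] w 0.007842391605362197 10.85
red_tip 0.46 [0.0874 0.0624]
blue_tip 0.47 [-0.0279  0.0821]
```

{"op": "move_arm", "data": {
  "series": [
    [[0, 0, 0], [-0.002, -0.008, 0], 0],
    [[0, 0, 0], [-0.001, -0.008, 0], 0],
    [[0, 0, 0], [0, -0.005, 0], 0],
    [[0, 0, 0], [0, 0, 0], 0]
  ]
}}

```text
time_s: 11.45
tcp_pos: [0.627, 0.0418, 0.0409]
ee_rot: [[-0.969, -0.247, 0.003], [-0.247, 0.969, 0.001], [-0.003, 0.0, -1.0]]
wrist_force: [1.5, 4.3, -0.4]
gripper_width: 0.005
gripper_force: 1.9
```

{"op": "move_arm", "data": {
  "series": [
    [[0, 0, 0], [0, -0.006, 0], 0],
    [[0, 0, 0], [0, 0, 0], 0]
  ]
}}

```text
time_s: 11.65
tcp_pos: [0.6272, 0.0414, 0.0409]
ee_rot: [[-0.969, -0.247, 0.003], [-0.247, 0.969, 0.004], [-0.004, 0.004, -1.0]]
wrist_force: [-1.7, 12.8, 0.3]
gripper_width: 0.007
gripper_force: 6.5
```

```bash
python3 - <<'E'
from st import *
st()
E
```

```text
tcp [0.6272 0.0414 0.0409] box [0.0771 0.0546] yhead 104.29874981316802 F [-1.6833 12.7713  0.2776] w 0.006789936933832643 11.65
```

The tool didn't move and the force rose to 13 N, so the handle is at its stop. I'll back off, retreat upward and to the right, and check.

{"op": "move_arm", "data": {
  "series": [
    [[0, 0, 0], [0, 0.02, 0], 0],
    [[0, 0, 0], [0, 0.03, 0], 0],
    [[0, 0, 0], [0, 0, -0.05], 0],
    [[0, 0, 0], [0, 0, -0.08], 0],
    [[0, 0, 0], [0, 0, -0.09], 0],
    [[0, 0, 0], [0, 0, -0.09], 0],
    [[0, 0, 0], [0.06, 0, -0.06], 0],
    [[0, 0, 0], [0.09, 0, 0], 0],
    [[0, 0, 0], [0.09, 0, 0], 0],
    [[0, 0, 0], [0.09, 0, 0], 0],
    [[0, 0, 0], [0, 0, 0], 0],
    [[0, 0, 0], [0, 0, 0], 0]
  ]
}}

```text
time_s: 12.85
tcp_pos: [0.4595, 0.0213, 0.2262]
ee_rot: [[-0.969, -0.248, 0.001], [-0.248, 0.969, -0.0], [-0.001, -0.001, -1.0]]
wrist_force: [1.0, -0.1, 0.7]
gripper_width: 0.005
gripper_force: 0.0
```

```bash
python3 - <<'E'
from st import *
st()
c=r.capture("scene"); cv2.imwrite("pics/s4.png",cv2.resize(c["img"][80:300,130:420],None,fx=2.5,fy=2.5)[:,:,::-1])
for t,z in(("red_pivot",.043),("red_tip",.043),("blue_tip",.043),("tab_top",.087),("lacquer_mid",.036),("spool_mid",.0225),("beads_mid",.02)):
  q=r.pinpoint(t,"scene")
  if q: p=atz(c,q[0]["centre"],z); print(t,q[0]["score"],p,box(p))
E
```

```text
tcp [0.4595 0.0213 0.2262] box [-0.0904  0.0766] yhead 104.33237096444512 F [ 1.0061 -0.0698  0.6829] w 0.004733840450098699 12.85
red_pivot 0.77 [0.6068 0.0254 0.043 ] [0.0534 0.0441]
red_tip 0.65 [0.6474 0.0398 0.043 ] [0.0963 0.0481]
blue_tip 0.7 [0.5127 0.0447 0.043 ] [-0.033   0.0862]
tab_top 0.91 [ 0.583  -0.0887  0.087 ] [ 0.0021 -0.0605]
lacquer_mid 0.6 [ 0.5939 -0.2334  0.036 ] [-0.0231 -0.2035]
spool_mid 0.81 [0.496  0.1731 0.0225] [-0.0175  0.2147]
beads_mid 0.71 [0.7101 0.1011 0.02  ] [0.1722 0.092 ]
```

View pics/s4.png

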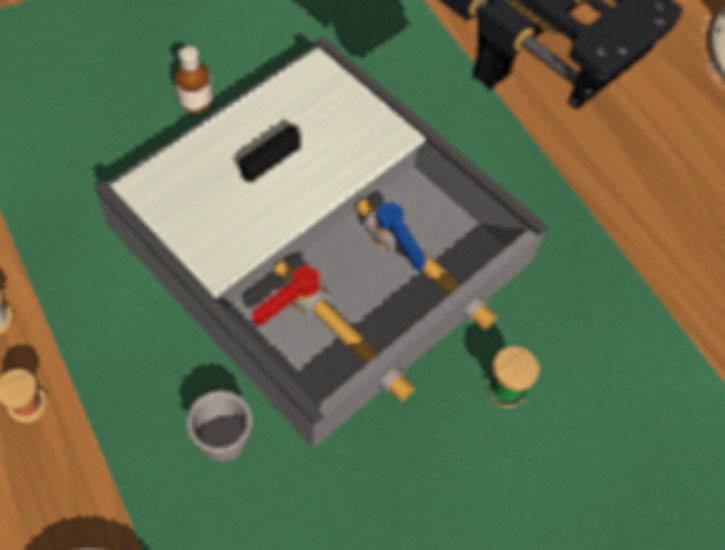

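The picture shows the cover fully open and the red bar, from (306,280) to (257,318), parallel to the cover edge, so it is shut. Blue, the bottle, the spool and the cup look unmoved.

```bash
python3 -c "
from station import r
print(r.finish_job())"
```

```text
the job is handed in; nothing more can be done
None
```

I pushed the cover to its open stop and the red handle clockwise to its shut stop, and handed the job in at about 13 s. In the last picture the blue handle, bottle, spool and cup look unmoved. No verdict came back.

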